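# Switch the television to its next source

### The arm

A 6-joint arm with a two-finger parallel gripper is mounted at the origin on the work surface. World frame = base frame: x ahead of the robot, y to its left, z up, the work surface at z = 0. Lengths are in m, angles in rad, forces in N, time in s.
With the tool pointing down it reaches from about 0.35 to 0.775 m from the base axis. Payload 5.5 kg.
Tool frame: the origin (TCP) lies on the centre line of the jaws, within the pads' length; the fingertips stand 11 mm ahead of it and the grasp point (between the pads) lies 8 mm behind it (env.tip_extent is the distance from the TCP to the fingertips, in m); z points along the fingers, y is the line along which they close (so a half turn about z gives the same grasp; the last joint's range is limited). The gripper opens to 85 mm and grips with 20 to 120 N. Pads are 22 mm wide; open, the fingers measure 114 mm over their backs; the gripper's body (76 mm by 85 mm) begins 54 mm behind the grasp point. The pads swing forward as they close: fully open they stand 13 mm farther back than shut.
Start: joints at [-1.468, 0.313, 0.046, 1.304, 0, 1.431], TCP at [0.138, -0.558, 0.242] pointing down, gripper open.
Joint ranges: [-2.76, 2.76], [-0.86, 1.69], [-1.03, 1.26], [-2.2, 2.34], [-1.47, 1.5], [-3.14, 3.14]. Speed limits (rad/s): [2.57, 2.57, 3.14, 3.14, 3.14, 3.14].

### API

Orientations are given as a unit quaternion [w, x, y, z].
In Python, from workcell import env gives the robot as it stands.
- The arm moves only by the shell command python3 -m jog 'ROWS' [FORCE]. ROWS is JSON, a list of rows, each a list of 5 numbers: the gripper's target within -1 to 1 (shut at 1, half-way at 0, fully open at -1), then the shift along the tool's x, y, z in m, then the turn about the tool's z in degrees. In form: [[fingers, tx, ty, tz, turn], ...]. A call has 1 to 5 rows; each row shifts and turns the commanded pose from where the row before left it, along the tool's axes as they then stand; what a row does not reach is not made up. A row lasts 1/12 s, in which the tool goes at most 41.7 mm and 7.16 degrees, less where a joint would pass 70% of its speed; a pose out of reach is approached as far as the arm can. A call is refused whole if a number of a shift passes 0.0417 or a number of a turn 7.16, either way. A call with a gripper value outside its range is refused whole. The fingers move at their own pace and stop on an object; FORCE is the grip in N (left out, the last holds). Time passes only in rows, so rows that do not move let the fingers close. It gives the time, the measured TCP pose, the force, the opening and the grip force at its end, in the units of the state.
- env.get_state(): the state, without advancing time (a new reading comes with each control period).
- env.read_camera(name): name is "scene" or "top"; returns a dict with "img" (420x560x3 uint8, red, green, blue), "fov_y" (degrees; the focal length in pixels is half the picture's height over the tangent of half this angle, whatever the lens; pixels are square), "cx", "cy" (the principal point, pixels), "D" ([k1, k2, p1, p2, k3] as OpenCV has them; the pictures are not rectified), "T" (4x4, takes a point from camera to world coordinates). Camera axes: x right, y up, looking along -z (the intrinsics and any distortion apply to the point x, -y, -z); pixel columns grow to the right and rows downward; lengths in m; the calibration is good to about 2 mm. A picture is of the moment at which its call begins. There is no depth.
- env.hand_in(): hands the job in; it is judged then, once.
The state is a dict: "clock": time; "joint_pos": joint angles; "qvel": joint speeds; "tau": joint torques, N m; "tcp_pos": TCP position; "orientation": TCP orientation; "wrist_force": force on the tool from outside, world axes, zero at the start; "ft_torque": the same for the moment, N m; "finger_gap": finger opening in m; "grip_force": force on a finger pad.
Only numpy, scipy, OpenCV 4.12 (cv2) and the standard library are available. Lean on these libraries where they do the work, as an engineer would, in place of code of your own. Each camera call takes 0.05 s, during which the arm holds its last target. There are 200 camera calls.

### The job

Switch the television's source: with a fingertip or the outside of the fingers, not gripping it, turn the large knurled dial of the source selector clockwise (seen from above) by one click, from the first mark until it snaps in at the middle mark, and no further. Then push the selector's round button right down to confirm, and let it come up again. Do not turn the smaller dial on the headphone amplifier, and leave the loose things where they lie.

Things in the scene. Friction and masses are not known exactly. Their poses are not given: they have to be found in the camera images.
- selector: The source selector, fixed to the sideboard: a flat black case 170 (x) by 220 (y) by 50 mm high. Origin: centre of its underside, on the work surface; z up; -x is its vented front, roughly towards the robot, +x its rear with round sockets. On its flat deck: the large dial's axis at x -20, y +45 mm, the round button at x -20, y -60 mm, and the loose adapter near the rear right corner.
- dial_top (a point): Centre of the top of the selector's large dial, on its upright axis, 75 mm above the work surface; its frame turns with the dial. Aluminium, 72 mm across over the ridges, 24 mm high (underside 1 mm above the deck), flat top, 24 upright ridges 1.8 mm proud around the rim, from 2 to 22 mm above its underside. It does not sink when pressed.
- dial_pointer (a point): Outer end of the white pointer line on the large dial's top, 34 mm from its axis. Seen from the axis it stands at +40 degrees (counter-clockwise from above) from the selector's +x at the first mark, 0 at the middle mark, -40 at the last. The marks are three short white lines on the deck, 42 to 52 mm from the axis.
- dial (a joint): Angle of the large dial, rad, growing clockwise from above. Three sprung detents: 0 at the first mark (start, within 0.1), 0.70 at the middle, 1.40 at the last; stops at -0.12 and 1.52. Leaving a detent takes up to about 0.035 N m (1 N along the rim); past about 0.35 it springs by itself to 0.70, past 1.05 to 1.40. Let go, it settles in the detent whose basin it is in.
- confirm_top (a point): Centre of the top of the selector's round push button: aluminium cap 28 mm across in a round collar 44 mm across and 12 mm high; the cap's top stands 72 mm above the work surface when up (22 mm above the deck, 10 mm above the collar).
- confirm (a joint): Travel of the push button in m: 0 up, 0.006 fully down (top then 66 mm above the work surface). A spring pushes it back: about 1.5 N to start it, 5 N to hold it fully down. It counts as pressed beyond 0.005.
- amp: The headphone amplifier, fixed to the sideboard, not to be used: a black case like the selector but 150 (x) by 170 (y) by 50 mm, with a smaller dial and no button. Origin: centre of its underside; z up; -x front. The roll of tape lies on its rear left corner. Selector and amplifier change places.
- level_top (a point): Centre of the top of the amplifier's small knurled dial (44 mm across, 20 mm high, aluminium), at x -20, y -30 mm of the amplifier, 71 mm above the work surface. Must not be turned.
- level_pointer (a point): Outer end of the pointer line on the small dial, 20 mm from its axis, at any angle. It turns easily (about 0.02 N m) and has no detents.
- adapter: Loose white plug adapter, 45 by 30 by 18 mm with a metal plug stub 10 mm long at its +x end, lying on the selector's deck. Origin: centre of its underside.
- tape: Loose roll of black tape, 56 mm across, 18 mm high, lying on the amplifier. Origin: centre of its underside.
- remote: Loose remote control, 170 (x) by 45 by 18 mm, lying on the sideboard. Origin: centre of its underside.
- mug: Loose white mug, 80 mm across, 95 mm high, handle at +y. Origin: centre of its underside.
- driver: Loose screwdriver, 200 mm along its x, handle 26 mm thick to -x. Origin: below its middle, on the surface.
- disc_case: Loose disc case, 135 by 190 by 15 mm, lying flat. Origin: centre of its underside.
- spray: Loose upright spray can, 52 mm across, 150 mm high. Origin: centre of its underside.

How it is judged:
By the outcome, as a careful person would: the job done as asked, in the order asked, and still so for the second after the job is handed in, with the robot touching nothing.
It also fails if it takes over 45 s, if anything falls off the work surface, if the arm or the gripper's body presses on something with over 40 N, if the wrist force passes 120 N, or if a joint passes its speed limit or range.

## Working session

There is one attempt and no reset: what is moved stays moved. The work goes in short steps, Python scripts to look and compute and a shell command to move; the robot and the scene stay as the last step left them, time stands still between calls to the robot, and variables do not carry over. Pictures are saved under pics/ and viewed, at most 10 in all, crops included, and the job is handed in when it is done.

```bash
ls; mkdir -p pics; cat > h.py <<'E'
import numpy as np, cv2
from workcell import env
def cam(n):
    c=env.read_camera(n); h=c["img"].shape[0]; f=h/2/np.tan(np.radians(c["fov_y"])/2)
    c["K"]=np.array([[f,0,c["cx"]],[0,f,c["cy"]],[0,0,1.]]); c["D"]=np.array(c["D"],float); c["T"]=np.array(c["T"]); return c
def ray(c,uv):
    p=cv2.undistortPoints(np.array(uv,float).reshape(-1,1,2),c["K"],c["D"]).reshape(-1,2)
    d=np.c_[p[:,0],-p[:,1],-np.ones(len(p))]@c["T"][:3,:3].T
    return c["T"][:3,3],d
def plane(c,uv,z):
    o,d=ray(c,uv); return o+d*((z-o[2])/d[:,2])[:,None]
def tri(c1,u1,c2,u2):
    o1,d1=ray(c1,u1);o2,d2=ray(c2,u2);d1=d1[0];d2=d2[0]
    s=np.linalg.lstsq(np.c_[d1,-d2],o2-o1,rcond=None)[0]
    a=o1+s[0]*d1;b=o2+s[1]*d2; return (a+b)/2,np.linalg.norm(a-b)
def proj(c,P):
    R=c["T"][:3,:3];q=(np.atleast_2d(P)-c["T"][:3,3])@R*[1,-1,-1]
    return cv2.projectPoints(q,np.zeros(3),np.zeros(3),c["K"],c["D"])[0].reshape(-1,2)
def save(c,n): cv2.imwrite("pics/"+n,c["img"][:,:,::-1])
E
python3 - <<'E'
from h import *
for n in("scene","top"):
    c=cam(n);save(c,n+"0.png");print(n,c["T"].round(3).tolist(),c["fov_y"],c["D"])
s=env.get_state();print(s["orientation"],s["wrist_force"],env.tip_extent,s["finger_gap"])
E
```

```text
pics
scene [[-0.859, -0.302, 0.413, 1.019], [0.512, -0.513, 0.689, 0.9], [0.004, 0.803, 0.595, 0.854], [0.0, 0.0, 0.0, 1.0]] 52.37587604775797 [-0.00905238  0.          0.          0.          0.        ]
top [[-0.001, 0.997, -0.08, 0.398], [-1.0, -0.003, -0.025, -0.015], [-0.026, 0.08, 0.996, 1.273], [0.0, 0.0, 0.0, 1.0]] 53.65379150543805 [-0.02204561  0.          0.          0.          0.        ]
[-8.30367042e-04  9.92638635e-01  1.21110905e-01  1.95701136e-05] [0.70007479 0.16473344 0.50199538] 0.011 0.08564186883029205
```

View pics/top0.png

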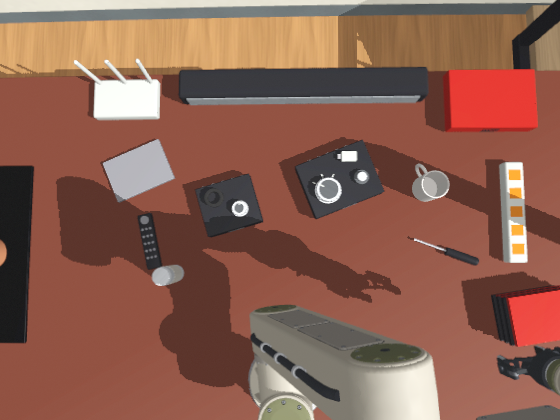

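View pics/scene0.png

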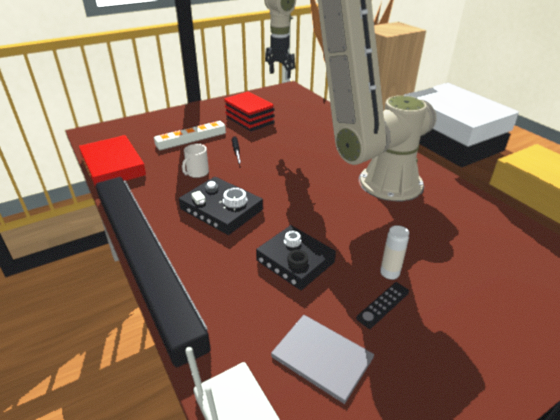

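The top view shows the selector at about (340,180) px, with its large dial at (327,188), button at (361,176) and adapter at (347,156). The amp is at (230,205). In the scene view the dial is at (234,198) and the button at (211,187). Next I'll measure the bright blobs in both views.

```bash
python3 - <<'E'
from h import *
T=cam("top");S=cam("scene")
a=cv2.resize(T["img"][130:230,285:395],None,fx=5,fy=5,interpolation=cv2.INTER_CUBIC)
b=cv2.resize(S["img"][165:240,170:275],None,fx=5,fy=5,interpolation=cv2.INTER_CUBIC)
m=np.zeros((a.shape[0]+0,0,3),np.uint8)
cv2.imwrite("pics/a.png",a[:,:,::-1]);cv2.imwrite("pics/b.png",b[:,:,::-1])
for n,c,(u0,v0,u1,v1) in(("T",T,(285,130,395,230)),("S",S,(170,165,275,240))):
    g=c["img"][v0:v1,u0:u1].astype(int); k=((g.min(2)>110)).astype(np.uint8)
    cs,_=cv2.findContours(k,cv2.RETR_EXTERNAL,cv2.CHAIN_APPROX_NONE)
    for q in cs:
        if len(q)>8:
            print(n,cv2.contourArea(q),np.array(cv2.boundingRect(q))+[u0,v0,0,0],np.round(cv2.fitEllipse(q)[0]+np.array([u0,v0]),1),np.round(cv2.fitEllipse(q)[1:][0],1))
E
```

```text
T 541.5 [312 174  30  30] [327.5 189.2] [27.2 27.5]
T 115.0 [355 170  14  14] [361.9 176.7] [11.5 13.7]
T 174.0 [337 151  21  11] [348. 156.] [10.9 21.4]
S 123.5 [191 190  15  14] [198.1 196.6] [11.1 14.9]
S 400.5 [219 187  29  21] [234.  197.1] [19.8 26.8]
S 60.0 [206 180  12   9] [211.  184.2] [ 7.8 10.3]
S 222.5 [182 165  26  12] [195.7 169.9] [12.  26.6]
```

View pics/a.png

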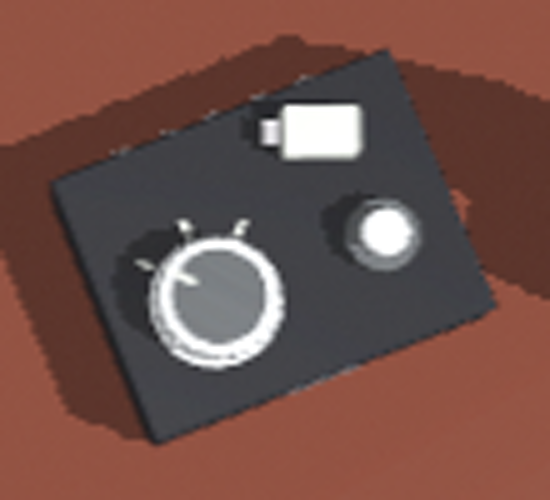

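View pics/b.png

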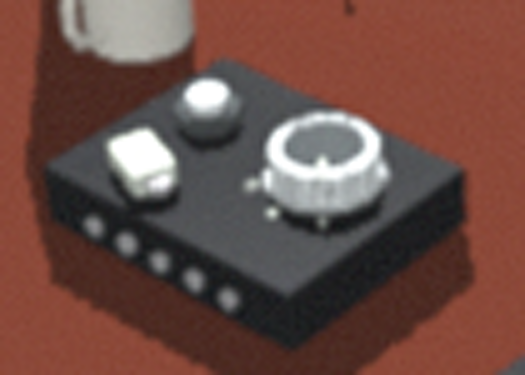

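The crops show the dial's grey top at top (328.5,188.8) and scene (234.4,193.2) px. The button cap is at top (361.6,175.8) and scene (211,184), and the pointer is at the left-most (first) mark.

```bash
python3 - <<'E'
from h import *
T=cam("top");S=cam("scene")
for n,u,v,z in(("dial",(328.5,188.8),(234.4,193.2),.075),("btn",(361.6,175.8),(211,184),.072)):
    print(n,tri(T,[u],S,[v]),plane(T,[u],z),plane(S,[v],z))
d=plane(T,[(328.5,188.8)],.075)[0];b=plane(T,[(361.6,175.8)],.072)[0]
e=b-d;print("dist",np.hypot(e[0],e[1]),"yaw",np.degrees(np.arctan2(e[1],e[0]))+90)
px=lambda x,y:(285+(x+.5)/5-.5,130+(y+.5)/5-.5)
L=plane(T,[px(136,262),px(152,271),px(181,219),px(190,238),px(244,221),px(235,235)],.05)
p=plane(T,[px(170,266),px(197,284)],.075)
for q in list(L)+list(p): print(q.round(4),np.hypot(*(q-d)[:2]).round(4),np.degrees(np.arctan2(q[1]-d[1],q[0]-d[0])).round(1))
E
```

```text
dial (array([ 0.56342872, -0.12626727,  0.0723762 ]), np.float64(0.00026029761359805815)) [[ 0.56318084 -0.1260917   0.075     ]] [[ 0.56485969 -0.12272725  0.075     ]]
btn (array([ 0.60232064, -0.22415131,  0.06441571]), np.float64(0.0006481056932824735)) [[ 0.60132597 -0.22300569  0.072     ]] [[ 0.60608679 -0.21309174  0.072     ]]
dist 0.1041507103282945 yaw 21.484486058112964
[ 0.5872 -0.0792  0.05  ] 0.0527 62.9
[ 0.5818 -0.0886  0.05  ] 0.0418 63.6
[ 0.6129 -0.1061  0.05  ] 0.0536 21.9
[ 0.6014 -0.1113  0.05  ] 0.041 21.1
[ 0.6115 -0.1434  0.05  ] 0.0513 -19.7
[ 0.6031 -0.138   0.05  ] 0.0417 -16.6
[ 0.5809 -0.0976  0.075 ] 0.0336 58.2
[ 0.5703 -0.1131  0.075 ] 0.0148 61.3
```

Geometry matches the text: button-to-dial distance is 104 mm (105 expected), the marks lie at 42–52 mm, selector yaw is 21.5°, and the pointer is near +40°. I'll shut the gripper, align the tool x with selector +x, and go to a point in front of the dial.

```bash
python3 -m jog '[[1,0,0,0,-7.1],[1,0,0,0,-0.5],[1,0.034,-0.017,0,0],[1,0.034,-0.017,0,0],[1,0.034,-0.017,0,0]]' 40 && python3 -m jog '[[1,0.034,-0.017,0,0],[1,0.034,-0.017,0,0],[1,0.034,-0.017,0,0],[1,0.034,-0.017,0,0],[1,0.034,-0.017,0,0]]' && python3 -m jog '[[1,0.034,-0.017,0,0],[1,0.034,-0.017,0,0],[1,0.034,-0.017,0,0],[1,0.034,-0.017,0,0],[1,0,0,0,0]]'
cat > rel.py <<'E'
from h import *
from scipy.spatial.transform import Rotation as R
s=env.get_state();q=s["orientation"];A=R.from_quat(np.r_[q[1:],q[0]]).as_matrix()
p=np.array(s["tcp_pos"])
print("t",s["clock"],"yaw",np.degrees(np.arctan2(A[1,0],A[0,0])),"z",A[:,2].round(3),"tip z",p[2]-.011,"F",np.round(s["wrist_force"],2),"j",np.round(s["joint_pos"],2))
for n,t in(("dial",[.5633,-.1262,.075]),("btn",[.6018,-.2235,.072])): print(n,"to go in tool axes",((t-p)@A).round(4))
E
python3 rel.py
```

```text
clock: 0.72
tcp_pos: [0.2147, -0.4726, 0.242]
orientation: [-0.0, 0.983, 0.184, 0.0]
wrist_force: [0.5, -0.4, 0.5]
finger_gap: 0.0257
grip_force: 0.0
clock: 1.13
tcp_pos: [0.3423, -0.3304, 0.2425]
orientation: [0.0, 0.983, 0.185, 0.0]
wrist_force: [1.0, -0.7, 0.1]
finger_gap: 0.0
grip_force: 0.0
clock: 1.55
tcp_pos: [0.4462, -0.2142, 0.2424]
orientation: [-0.001, 0.982, 0.189, 0.001]
wrist_force: [0.0, -1.0, -0.1]
finger_gap: -0.0
grip_force: 0.0
t 1.55 yaw 21.764886093417953 z [ 0.002  0.001 -1.   ] tip z 0.2314368067327256 F [ 0.01 -0.98 -0.07] j [-0.61  0.16 -0.16  1.26  0.    2.15]
dial to go in tool axes [ 0.1409 -0.0382  0.1678]
btn to go in tool axes [0.1406 0.0664 0.1707]
```

```bash
python3 -m jog '[[1,0.033,-0.014,0,0],[1,0.033,-0.013,0,0],[1,0,0,0.04,0],[1,0,0,0.04,0],[1,0,0,0.04,0]]' && python3 -m jog '[[1,0,0,0.035,0],[1,0,0,0.009,0],[1,0,0,0,0],[1,0,0,0,0]]' && python3 rel.py; python3 - <<'E'
from h import *
T=cam("top");S=cam("scene")
a=cv2.resize(T["img"][130:230,285:395],None,fx=4,fy=4,interpolation=cv2.INTER_CUBIC)
b=cv2.resize(S["img"][150:250,170:270],None,fx=4,fy=4,interpolation=cv2.INTER_CUBIC)
cv2.imwrite("pics/c.png",np.hstack([a[:,:400],b])[:,:,::-1])
E
```

```text
clock: 1.97
tcp_pos: [0.4956, -0.1694, 0.1218]
orientation: [0.001, 0.983, 0.186, 0.001]
wrist_force: [0.4, 0.2, -0.7]
finger_gap: 0.0001
grip_force: 0.0
clock: 2.3
tcp_pos: [0.4948, -0.17, 0.0792]
orientation: [0.0, 0.983, 0.186, 0.0]
wrist_force: [0.2, -0.1, -0.2]
finger_gap: 0.0002
grip_force: 0.0
t 2.3 yaw 21.436474709419738 z [ 0. -0. -1.] tip z 0.06820238442324772 F [ 0.22 -0.06 -0.25] j [-0.48  0.32 -0.36  0.89 -0.    2.28]
dial to go in tool axes [ 0.0797 -0.0157  0.0042]
btn to go in tool axes [0.08   0.0889 0.0072]
```

View pics/c.png

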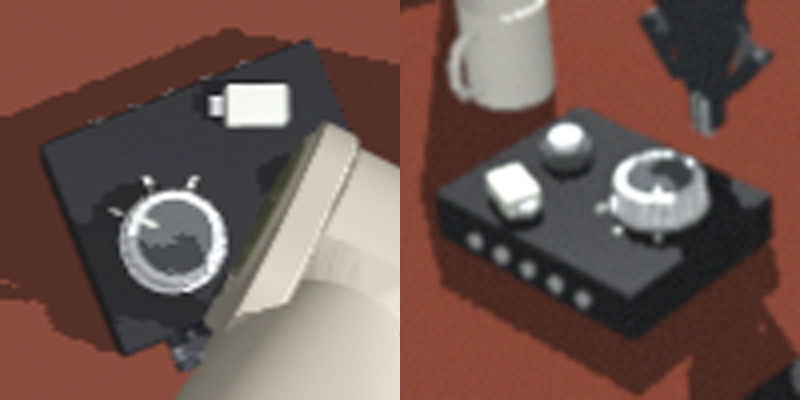

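The top view of the dial stays clear: finger in front at crop (188,350), pointer still on the first mark, dial in both halves. I'll lower to the ridges and close in.

```bash
python3 -m jog '[[1,0,-0.003,0.01,0],[1,0.014,0,0,0],[1,0.013,0,0,0],[1,0,0,0,0]]' && python3 -m jog '[[1,0.002,0,0,0],[1,0.001,0,0,0]]' && python3 -m jog '[[1,0.0015,0,0,0],[1,0,0,0,0]]' && python3 rel.py
```

```text
clock: 2.73
tcp_pos: [0.5223, -0.1575, 0.0711]
orientation: [0.002, 0.982, 0.187, 0.003]
wrist_force: [0.3, 0.3, -0.0]
finger_gap: -0.0004
grip_force: 0.0
clock: 2.9
tcp_pos: [0.5221, -0.1562, 0.0697]
orientation: [0.001, 0.982, 0.187, 0.001]
wrist_force: [-0.2, -0.2, -0.8]
finger_gap: -0.0002
grip_force: 0.0
clock: 3.07
tcp_pos: [0.5228, -0.1554, 0.0688]
orientation: [0.0, 0.982, 0.186, 0.0]
wrist_force: [0.8, 0.0, 0.2]
finger_gap: 0.0002
grip_force: 0.0
t 3.0667 yaw 21.49270649486643 z [ 0.001 -0.    -1.   ] tip z 0.05780158420918405 F [0.75 0.04 0.16] j [-0.44  0.37 -0.32  0.88 -0.    2.33]
dial to go in tool axes [ 0.0484 -0.0123 -0.0062]
btn to go in tool axes [ 0.0485  0.0923 -0.0031]
```

```bash
for i in 1; do python3 -m jog '[[1,0.0015,0,0,0],[1,0,0,0,0]]' | grep -E "tcp|wrist"; python3 -m jog '[[1,0.0015,0,0,0],[1,0,0,0,0]]' | grep -E "tcp|wrist"; python3 -m jog '[[1,0.001,0,0,0],[1,0,0,0,0]]' | grep -E "tcp|wrist"; done; python3 rel.py
```

```text
tcp_pos: [0.5241, -0.1547, 0.0684]
wrist_force: [0.4, 0.1, 0.4]
tcp_pos: [0.5256, -0.154, 0.0682]
wrist_force: [0.8, -0.5, -1.1]
tcp_pos: [0.5266, -0.1536, 0.0682]
wrist_force: [-0.5, -0.0, -0.6]
t 3.5667 yaw 21.512779621822656 z [ 0. -0. -1.] tip z 0.05724300839539076 F [-0.54 -0.04 -0.56] j [-0.43  0.38 -0.31  0.88 -0.    2.34]
dial to go in tool axes [ 0.0442 -0.0121 -0.0068]
btn to go in tool axes [ 0.0444  0.0926 -0.0038]
```

```bash
python3 -m jog '[[1,0.0015,0,0,0],[1,0,0,0,0]]' | grep -E "tcp|wrist"; python3 -m jog '[[1,0.001,0,0,0],[1,0,0,0,0]]' | grep -E "tcp|wrist"; python3 -m jog '[[1,0.001,0,0,0],[1,0,0,0,0]]' | grep -E "tcp|wrist"
```

```text
tcp_pos: [0.528, -0.1531, 0.0683]
wrist_force: [0.1, -0.4, -1.1]
tcp_pos: [0.5287, -0.1529, 0.0683]
wrist_force: [-0.3, -1.7, 0.0]
tcp_pos: [0.5289, -0.1528, 0.0682]
wrist_force: [-3.1, -2.3, 1.5]
```

Contact. I'll press slightly more, then drag left (−tool y) like a rack.

```bash
python3 -m jog '[[1,0.0005,-0.002,0,0],[1,0,-0.003,0,0],[1,0,-0.003,0,0],[1,0,0,0,0]]' | grep -E "tcp|wrist"; python3 rel.py; cat > ptr.py <<'E'
from h import *
import sys
T=cam("top")
g=T["img"].astype(int).min(2).astype(np.uint8)
# brightness along circles on dial top (pointer) r 18..26 mm
an=np.arange(-60,110,2)
P=np.array([[.5633+r*np.cos(np.radians(a+21.5)),-.1262+r*np.sin(np.radians(a+21.5)),.075] for a in an for r in(.016,.019,.022)])
u=proj(T,P).astype(np.float32)
v=cv2.remap(g,u[:,:1],u[:,1:],cv2.INTER_LINEAR).reshape(len(an),3).mean(1)
k=v.argmax();w=np.clip(v-np.median(v)-15,0,None);w[np.abs(an-an[k])>14]=0
print("pointer deg (sel)",an[k],(w*an).sum()/w.sum(),"peak",v[k],"med",np.median(v))
cv2.imwrite("pics/"+sys.argv[1],cv2.resize(T["img"][130:230,285:395],None,fx=5,fy=5,interpolation=cv2.INTER_CUBIC)[:,:,::-1])
E
python3 ptr.py d.png
```

```text
tcp_pos: [0.5242, -0.1458, 0.068]
wrist_force: [-10.1, -7.0, 5.2]
t 4.4 yaw 21.418019999283903 z [-0.006 -0.003 -1.   ] tip z 0.057015355429757594 F [-10.11  -7.04   5.24] j [-0.42  0.37 -0.32  0.88 -0.01  2.35]
dial to go in tool axes [ 0.0435 -0.0039 -0.0073]
btn to go in tool axes [ 0.0439  0.1007 -0.0042]
pointer deg (sel) 28 27.049924357034797 peak 127.0 med 74.66666666666667
```

The dial turned about 13° for 8 mm, so there is no slip. I'll drag 9 mm more.

```bash
python3 -m jog '[[1,0,-0.003,0,0],[1,0,-0.003,0,0],[1,0,-0.003,0,0],[1,0,0,0,0]]' | grep -E "tcp|wrist"; python3 ptr.py e.png
```

```text
tcp_pos: [0.5198, -0.136, 0.0678]
wrist_force: [-12.9, -2.4, 8.3]
pointer deg (sel) -52 -49.64532019704434 peak 201.33333333333334 med 89.0
```

View pics/e.png

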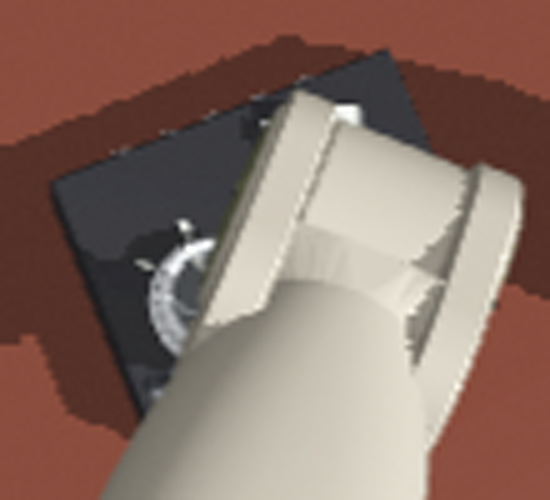

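The arm now covers most of the dial. The pointer tip is visible near (198,262), approaching the middle mark at (184,225). I'll back off radially, raise and look again.

```bash
python3 -m jog '[[1,-0.01,0,0,0],[1,-0.02,0,0,0],[1,-0.01,0,-0.03,0],[1,-0.02,0.02,-0.03,0],[1,-0.02,0.03,0,0]]' | grep -E "tcp|wrist"; python3 -m jog '[[1,0,0.035,0,0],[1,0,0.03,0,0],[1,0,0,0,0]]'| grep -E "tcp|wrist"; python3 ptr.py f.png; python3 rel.py
```

```text
tcp_pos: [0.4698, -0.2122, 0.1334]
wrist_force: [0.9, -0.8, 1.6]
tcp_pos: [0.4945, -0.2785, 0.1291]
wrist_force: [0.7, -1.0, -0.3]
pointer deg (sel) 0 0.6790697674418606 peak 129.33333333333334 med 71.66666666666667
t 5.55 yaw 21.34283963139318 z [ 0.003 -0.001 -1.   ] tip z 0.11750100234304521 F [-0.4   0.57  0.62] j [-0.65  0.35 -0.19  1.03  0.    2.12]
dial to go in tool axes [ 0.1197 -0.1138  0.0535]
btn to go in tool axes [ 0.1201 -0.0091  0.0568]
```

View pics/f.png

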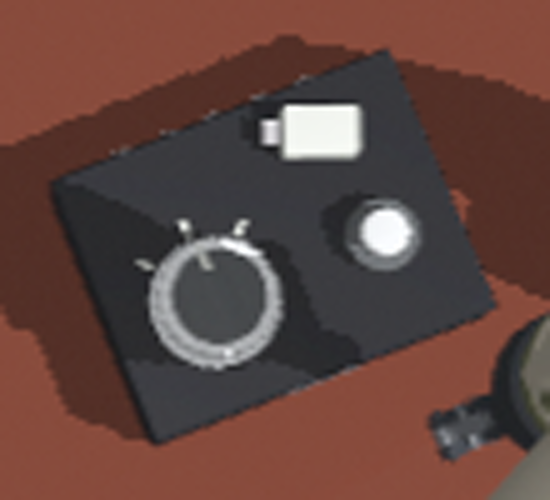

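The pointer (205,258) is at the middle mark (0.7°), and the button cap is at (385,231). Moving over the button.

```bash
python3 -m jog '[[1,0.04,-0.003,0,0],[1,0.04,-0.003,0,0],[1,0.04,-0.003,0,0],[1,0,0,0.015,0],[1,0,0,0.01,0]]' | grep -E "tcp|wrist"; python3 -m jog '[[1,0,0,0.008,0],[1,0,0,0,0],[1,0,0,0,0]]'| grep -E "tcp|wrist"; python3 rel.py
```

```text
tcp_pos: [0.6017, -0.218, 0.1025]
wrist_force: [-0.7, -0.1, -0.5]
tcp_pos: [0.5983, -0.2201, 0.0945]
wrist_force: [0.0, 0.3, 0.0]
t 6.2167 yaw 21.457813809289533 z [-0.002  0.001 -1.   ] tip z 0.08351053786847377 F [0.04 0.35 0.04] j [-0.48  0.51 -0.03  1.04  0.    2.29]
dial to go in tool axes [ 0.0018 -0.1002  0.0197]
btn to go in tool axes [0.0021 0.0045 0.0225]
```

```bash
python3 -m jog '[[1,0.002,0.004,0.006,0],[1,0,0,0.004,0],[1,0,0,0,0]]'| grep -E "tcp|wrist";  python3 -m jog '[[1,0,0,0.002,0],[1,0,0,0.002,0],[1,0,0,0,0]]'| grep -E "tcp|wrist"; python3 -m jog '[[1,0,0,0.002,0],[1,0,0,0,0]]'| grep -E "tcp|wrist"; python3 rel.py
```

```text
tcp_pos: [0.6028, -0.2239, 0.0848]
wrist_force: [-0.5, 0.2, -0.5]
tcp_pos: [0.6033, -0.2238, 0.0814]
wrist_force: [-1.2, -0.6, 3.4]
tcp_pos: [0.6034, -0.2237, 0.0796]
wrist_force: [-1.0, -1.9, 2.4]
t 6.8833 yaw 21.497872243050168 z [ 0.    -0.001 -1.   ] tip z 0.06855132728072404 F [-1.02 -1.88  2.35] j [-0.48  0.53 -0.03  1.01 -0.    2.29]
dial to go in tool axes [-0.0016 -0.1054  0.0044]
btn to go in tool axes [-0.0014 -0.0008  0.0076]
```

Pressing on to the stop.

```bash
python3 -m jog '[[1,0,0,0.002,0],[1,0,0,0,0]]'| grep -E "tcp|wrist";  python3 -m jog '[[1,0,0,0.0015,0],[1,0,0,0,0]]'| grep -E "tcp|wrist"; python3 -m jog '[[1,0,0,0.0015,0],[1,0,0,0,0]]'| grep -E "tcp|wrist"
```

```text
tcp_pos: [0.6035, -0.2237, 0.0775]
wrist_force: [-1.0, -2.1, 4.4]
tcp_pos: [0.6035, -0.2237, 0.077]
wrist_force: [-2.8, -1.6, 7.6]
tcp_pos: [0.6036, -0.2237, 0.0769]
wrist_force: [-5.5, 0.3, 14.6]
```

It bottomed out: tip at 66 mm, force 14.6 N, no further motion. Now I'll lift off and check.

```bash
python3 -m jog '[[1,0,0,-0.01,0],[1,0,0,-0.03,0],[1,0,0,-0.04,0],[1,-0.04,0,0,0],[1,-0.04,0,0,0]]'| grep -E "tcp|wrist";  python3 -m jog '[[1,-0.04,0.01,0,0],[1,-0.02,0.03,0,0],[1,0,0,0,0],[1,0,0,0,0]]'| grep -E "tcp|wrist"; python3 ptr.py g.png; python3 - <<'E'
from h import *
S=cam("scene");b=cv2.resize(S["img"][150:250,170:270],None,fx=4,fy=4,interpolation=cv2.INTER_CUBIC)
a=cv2.resize(cv2.imread("pics/g.png"),(440,400))
cv2.imwrite("pics/h.png",np.hstack([a[:,:400],b[:,:,::-1]]))
E
```

```text
tcp_pos: [0.5321, -0.2534, 0.1574]
wrist_force: [-0.8, -0.1, -0.7]
tcp_pos: [0.4872, -0.3131, 0.1541]
wrist_force: [0.0, 0.7, 0.1]
pointer deg (sel) 2 0.6839012925969447 peak 128.0 med 70.66666666666667
```

View pics/h.png

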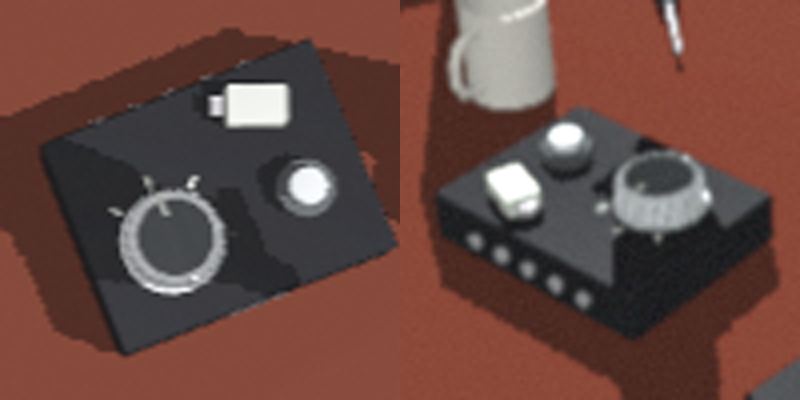

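The pointer (165,208) is at the middle mark, the button (309,185) is up, the adapter hasn't moved, and the arm is clear.

```bash
python3 -c "
from workcell import env
print(env.hand_in())"
```

```text
the job is handed in; nothing more can be done
None
```

I turned the selector dial one click clockwise to the middle mark, pressed the button down to its stop and let it come back up, and handed the job in with the arm clear; the small dial and loose things were not touched.

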